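# Open the wide jar in the jar store

## Robot

A 6-joint arm with a two-finger parallel gripper is mounted at the origin on the work surface. World frame = base frame: x ahead of the robot, y to its left, z up, the work surface at z = 0. Lengths are in m, angles in rad, forces in N, time in s.
With the tool pointing down it reaches from about 0.4 to 0.825 m from the base axis. Payload 7 kg.
Tool frame: the origin (TCP) lies between the finger pads; the fingertips stand 17 mm ahead of it and the grasp point (between the pads) lies 2 mm behind it; z points along the fingers, y is the line along which they close (so a half turn about z gives the same grasp; the last joint's range is limited). The gripper opens to 88 mm and grips with 3 to 60 N. Pads are 19 mm wide; open, the fingers measure 130 mm over their backs; the gripper's body (78 mm by 193 mm) begins 47 mm behind the grasp point.
Start: joints at [-0.895, 0.359, 0.012, 0, -1.224, -0.288], TCP at [0.255, -0.625, 0.222] pointing down, gripper open.
Joint ranges: [-3.07, 3.07], [-1.43, 2.12], [-1.02, 1.25], [-3.03, 1.67], [-3.05, -0], [-3.03, 3.03]. Speed limits (rad/s): [2.39, 2.39, 3.01, 3.14, 3.14, 3.14].

## Interface

Orientations are given as a rotation vector (axis times angle).
In Python, from cell import monitor, vision, order gives the robot as it stands. The module is installed in compiled form; this text tells all that it offers.
- The arm moves only by the tool step_arm, never from a script. Its arguments are lists of equal length, an entry for each row: "delta_pos": the shift along the tool's x, y, z in cm, a list of three; "turn": the turn, a rotation vector about the tool's x, y, z in rad, a list of three; "hand": the opening, from 0 (shut) to 1 (fully open). In form: {"delta_pos": [[x, y, z], ...], "turn": [[wx, wy, wz], ...], "hand": [hand, ...]}. A call has 1 to 8 rows; each row is the pose to reach, as a shift and turn from the pose commanded when the call began, along the tool's axes at that moment; what a row does not reach only later rows make up. A row lasts 1/10 s, in which the tool goes at most 50 mm and 8.59 degrees, less where a joint would pass 70% of its speed; a pose out of reach is approached as far as the arm can. A call with a gripper value outside its range is refused whole. The fingers move at their own pace and stop on an object; the grip force is fixed at half the most. Time passes only in rows, so rows that repeat a pose let the fingers close. It gives the time, the measured TCP pose, the force, the opening and the grip force at its end, in the units of the state.
- monitor.get_obs(): the state, without advancing time (a new reading comes with each control period).
- vision.grab_frame(name): name is "side" or "top" or "wrist"; returns a dict with "image" (420x560x3 uint8, red, green, blue), "mtx" (3x3 intrinsics, pixels), "k1" (the pictures are not rectified: a ray, as slopes to the right and down, at radius r is drawn at 1 + k1 r^2 times it, then the intrinsics apply), "xyz" and "attitude" of the camera in the world. Camera axes: x right, y up, looking along -z (the intrinsics and any distortion apply to the point x, -y, -z); pixel columns grow to the right and rows downward; lengths in m; the calibration is good to about 2 mm. A picture is of the moment at which its call begins. There is no depth.
- order.job_done(): hands the job in; it is judged then, once.
The state is a dict: "time": time; "joint_pos": joint angles; "qd": joint speeds; "joint_efforts": joint torques, N m; "position": TCP position; "orientation": TCP orientation; "force": force on the tool from outside, world axes, zero at the start; "torque": the same for the moment, N m; "width": opening from 0.0 (shut) to 1.0 (fully open); "gripper_force": force on a finger pad.
Only numpy, scipy, OpenCV 4.12 (cv2) and the standard library are available. Lean on these libraries where they do the work, as an engineer would, in place of code of your own. Each camera call takes 0.05 s, during which the arm holds its last target. There are 200 camera calls.

## Task

Open the low, wide glass jar: lift its loose lid off by the knob and lay the lid, knob up, wholly on the round cork mat, setting it down gently rather than dropping it. Leave the jar standing upright where it is, and do not disturb the tall slim jar.

Things in the scene. Friction and masses are not known exactly. Their poses are not given: they have to be found in the camera images.
- lid: Loose metal lid resting on the wide jar by its weight alone. From below: plug 82 mm across, 8 mm deep (hangs in the jar's mouth, 3 mm to spare all round); disc 100 mm across, 8 mm thick (rests on the rim); upright cylindrical knob 28 mm across, 28 mm tall. About 150 g. Origin: centre of the plug's underside, z up through the knob; disc top at z = 16 mm, knob top at z = 44 mm.
- jar: The low, wide, empty clear glass jar that wears the lid: loose, 96 mm across, 85 mm tall, wall 4 mm, about 0.5 kg. Origin at the centre of its underside on the table, z up. With the lid on it stands 121 mm tall to the top of the knob.
- mat: A round cork mat, 144 mm across and 6 mm thick, fixed flat on the table. Origin at the centre of its underside, z up: its top is at z = 6 mm. It is empty at the start.
- tall_jar: Bystander: tall slim glass jar 68 mm across, its knobbed metal lid fixed shut, 156 mm tall in all, loose, about 0.6 kg. Origin: centre of its underside, z up. Another bystander, a fixed 156 mm square cardboard carton with four small closed jars (126 mm high), is not listed. Wide jar, tall jar and carton stand in a row beyond the mat in any order, about 200 mm apart.
Mind the look-alikes: they are no part of the job. Several things look just like the mat: the one meant starts nearest to the robot's base.

How it is judged:
By the outcome, as a careful person would: the job done as asked, in the order asked, and still so for the second after the job is handed in, with the robot touching nothing.
It also fails if it takes over 45 s, if anything falls off the work surface, if the arm or the gripper's body presses on something with over 40 N, if the wrist force passes 120 N, or if a joint passes its speed limit or range.

## Working session

There is one attempt and no reset: what is moved stays moved. The work goes in short steps, Python scripts to look and compute and a tool call to move; the robot and the scene stay as the last step left them, time stands still between calls to the robot, and variables do not carry over. Pictures are saved under pics/ and viewed, at most 10 in all, crops included, and the job is handed in when it is done.

Besides the shell and the picture viewer there is one more tool, called after "Request:" by a JSON object that holds its "name" and its "arguments". step_arm: Moves the arm, as the interface text tells. Its arguments: {"type":"object","properties":{"delta_pos":{"type":"array"},"turn":{"type":"array"},"hand":{"type":"array"}},"required":["delta_pos","turn","hand"]}

```bash
mkdir -p pics; cat > h.py <<'E'
import numpy as np, cv2
from scipy.spatial.transform import Rotation as R
from cell import monitor, vision, order
def rot(a):
    a=np.array(a,float); return a if a.shape==(3,3) else (R.from_rotvec(a).as_matrix() if a.size==3 else R.from_quat(a).as_matrix())
def ray(f,u,v):
    m=f["mtx"]; x,y=(u-m[0][2])/m[0][0],(v-m[1][2])/m[1][1]
    r=rd=np.hypot(x,y)
    for _ in range(30): r=rd/(1+f["k1"]*r*r)
    s=r/rd if rd else 1
    return np.array(f["xyz"]),rot(f["attitude"])@np.array([x*s,-y*s,-1])
def onz(f,u,v,z):
    o,d=ray(f,u,v); return o+d*(z-o[2])/d[2]
def proj(f,p):
    c=rot(f["attitude"]).T@(np.array(p)-np.array(f["xyz"])); x,y=c[0]/-c[2],-c[1]/-c[2]
    k=1+f["k1"]*(x*x+y*y); m=f["mtx"]; return np.array([m[0][0]*x*k+m[0][2],m[1][1]*y*k+m[1][2]])
def save(f,n): cv2.imwrite(f"pics/{n}.png",f["image"][:,:,::-1])
E
python3 - <<'E'
from h import *
import pickle
for n in("top","side"):
    f=vision.grab_frame(n); save(f,n+"0"); pickle.dump(f,open(n+".pkl","wb")); print(n,f["xyz"],f["attitude"],f["k1"],f["mtx"])
o=monitor.get_obs(); print({k:np.round(v,3) for k,v in o.items()})
E
```

```text
top [ 0.42753484 -0.05990633  0.99089578] [ 0.08985499 -0.11074175 -1.54458205] -0.1883853672469974 [[528.24478759   0.         273.55297149]
 [  0.         528.24478759 211.79876258]
 [  0.           0.           1.        ]]
side [ 0.11798099 -0.58817947  0.4749573 ] [ 0.97993124 -0.3598204  -0.62574971] -0.05692453714870334 [[450.01834045   0.         271.07194447]
 [  0.         450.01834045 209.73151889]
 [  0.           0.           1.        ]]
{'time': np.float64(0.1), 'joint_pos': array([-0.895,  0.359,  0.011, -0.   , -1.224, -0.288]), 'qd': array([ 0.   , -0.   ,  0.002, -0.   , -0.   , -0.   ]), 'joint_efforts': array([-2.0000e-03, -5.8416e+01,  2.9375e+01,  7.0160e+00,  1.0000e-02,
       -0.0000e+00]), 'position': array([ 0.255, -0.624,  0.222]), 'orientation': array([ 6.050e-01, -3.082e+00, -2.000e-03]), 'force': array([-0.532,  0.2  , -0.525]), 'torque': array([-0.047,  0.012, -0.007]), 'gripper_force': np.float64(0.0), 'width': np.float64(1.001)}
```

View pics/top0.png

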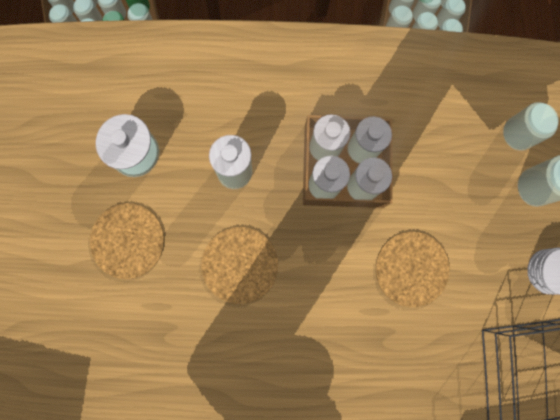

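View pics/side0.png

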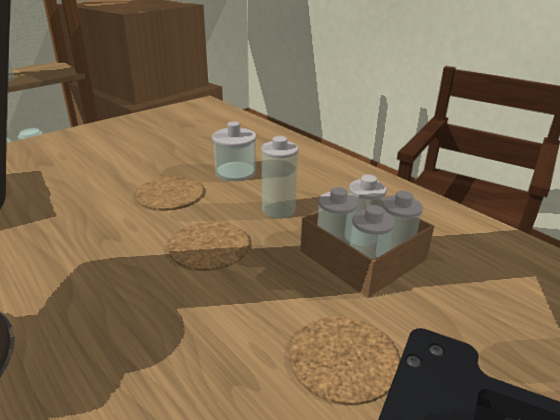

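Top view: the wide jar's lid is at about (123,142) with its knob at (119,138). The tall jar is at (230,155) and the carton at (348,162). The candidate mats are at (127,241), (239,264) and (412,268). Next I'll measure each one.

```bash
python3 - <<'E'
from h import *
import pickle
T=pickle.load(open("top.pkl","rb"));S=pickle.load(open("side.pkl","rb"))
def tri(a,b):
    o1,d1=ray(T,*a);o2,d2=ray(S,*b)
    t=np.linalg.lstsq(np.c_[d1,-d2],o2-o1,rcond=None)[0];p,q=o1+t[0]*d1,o2+t[1]*d2
    return np.round((p+q)/2,4),round(np.linalg.norm(p-q)*1e3,1)
for a in((127,241),(239,264),(412,268)):
    p=onz(T,*a,.006);print("mat",p.round(4),np.hypot(*p[:2]).round(3))
for a in((170,193),(208,245),(344,358)):
    p=onz(S,*a,.006);print("mat side",p.round(4),np.hypot(*p[:2]).round(3))
print("knob top",tri((118,136),(234,126)),onz(T,118,136,.121),onz(S,234,126,.121))
print("lid disc centre",onz(T,123.5,142,.093),onz(S,234,137,.093))
print("tall",onz(T,230,152,.156),onz(S,280,141,.156))
# texture-based mat fit: ellipse overlay
img=T["image"][:,:,::-1].copy()
th=np.linspace(0,6.3,100)
def circ(im,f,c,r,z,col):
    for t in th: cv2.circle(im,tuple(int(round(v)) for v in proj(f,[c[0]+r*np.cos(t),c[1]+r*np.sin(t),z])),0,col,-1)
im2=S["image"][:,:,::-1].copy()
for a in((127,241),(239,264),(412,268)):
    p=onz(T,*a,.006)
    for im,f in((img,T),(im2,S)):circ(im,f,p,.072,.006,(0,0,255))
k=onz(T,118.5,137,.121); 
for im,f in((img,T),(im2,S)):
    circ(im,f,k,.014,.121,(255,0,0));circ(im,f,k,.05,.093,(0,0,255))
a=cv2.resize(img[90:310,60:290],None,fx=2,fy=2,interpolation=cv2.INTER_NEAREST)
b=cv2.resize(im2[100:280,125:300],None,fx=1.8,fy=1.8,interpolation=cv2.INTER_NEAREST)
b=cv2.copyMakeBorder(b,0,a.shape[0]-b.shape[0],0,0,0)
cv2.imwrite("pics/ov.png",np.hstack([a,b]))
E
```

```text
mat [0.4921 0.2038 0.006 ] 0.533
mat [ 0.4551 -0.0096  0.006 ] 0.455
mat [ 0.454  -0.3358  0.006 ] 0.565
mat side [0.4889 0.1934 0.006 ] 0.526
mat side [ 0.4488 -0.0181  0.006 ] 0.449
mat side [ 0.4485 -0.3438  0.006 ] 0.565
knob top (array([0.6677, 0.203 , 0.1114]), np.float64(1.1)) [0.66459093 0.20043809 0.121     ] [0.65360714 0.18186087 0.121     ]
lid disc centre [0.66133167 0.19791843 0.093     ] [0.65612253 0.18703663 0.093     ]
tall [0.63120974 0.00302204 0.156     ] [ 0.62163772 -0.00910651  0.156     ]
```

View pics/ov.png

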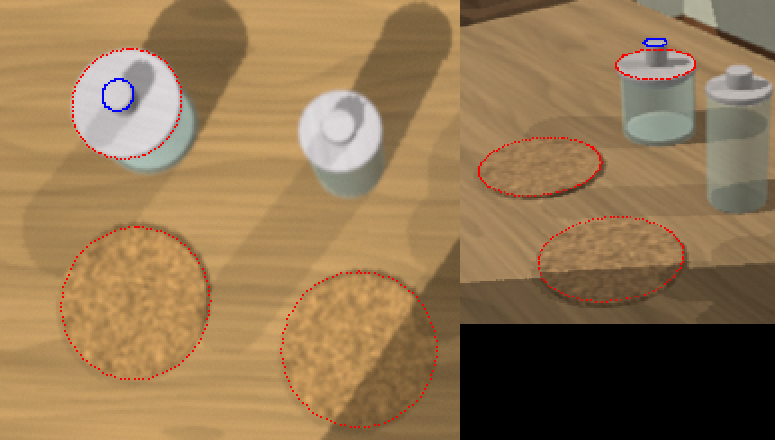

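The overlays agree. The mat nearest the base is the one at (239,264), 0.455 m away; the others are at 0.533 m and 0.565 m. Its centre is about (0.453,-0.012). The only lid on a low, wide jar is at (123,142), at about (0.66,0.195). I'll work out the transit in tool axes.

```bash
cat >> h.py <<'E'
def go(p):
    o=monitor.get_obs(); M=rot(o["orientation"]); print("t",round(float(o["time"]),2),"pos",np.round(o["position"],4),"delta cm",np.round(M.T@(np.array(p)-o["position"])*100,2)); return M
E
python3 -c "
from h import *
print(go([.64,.17,.26]).round(3))"
```

```text
t 0.1 pos [ 0.255  -0.6245  0.2215] delta cm [-65.67  59.    -3.77]
[[-0.926 -0.378 -0.001]
 [-0.378  0.926  0.001]
 [ 0.     0.001 -1.   ]]
```

Request:
{"name": "step_arm", "arguments": {"delta_pos": [[-3,2.7,-2],[-6,5.4,-4],[-9.5,8.5,-4],[-13,11.7,-4],[-16.5,14.8,-4],[-20,18,-4],[-23.5,21.1,-4],[-27,24.3,-4]], "turn": [[0,0,0],[0,0,0],[0,0,0],[0,0,0],[0,0,0],[0,0,0],[0,0,0],[0,0,0]], "hand": [1,1,1,1,1,1,1,1]}}

```text
time: 0.9
position: [0.4135, -0.296, 0.2622]
orientation: [0.605, -3.083, -0.0]
force: [2.6, -0.1, 0.5]
width: 1.003
gripper_force: 0.0
```

Request:
{"name": "step_arm", "arguments": {"delta_pos": [[-3.5,3.2,0],[-7,6.3,0],[-10.5,9.4,0],[-14,12.6,0],[-17.5,15.7,0],[-21,18.9,0],[-24.5,22,0],[-28,25.2,0]], "turn": [[0,0,0],[0,0,0],[0,0,0],[0,0,0],[0,0,0],[0,0,0],[0,0,0],[0,0,0]], "hand": [1,1,1,1,1,1,1,1]}}

```text
time: 1.7
position: [0.5775, 0.0433, 0.2622]
orientation: [0.606, -3.082, -0.0]
force: [1.1, -1.4, 0.2]
width: 1.001
gripper_force: 0.0
```

Request:
{"name": "step_arm", "arguments": {"delta_pos": [[-3.5,3.2,0],[-7,6.3,0],[-9.5,8.5,0],[-10.5,9.4,0],[-10.6,9.5,0],[-10.6,9.5,0],[-10.6,9.5,0]], "turn": [[0,0,0],[0,0,0],[0,0,0],[0,0,0],[0,0,0],[0,0,0],[0,0,0]], "hand": [1,1,1,1,1,1,1]}}

```text
time: 2.4
position: [0.639, 0.1683, 0.2626]
orientation: [0.604, -3.083, -0.0]
force: [0.5, -0.2, 0.0]
width: 0.993
gripper_force: 0.0
```

```bash
python3 - <<'E'
from h import *
import pickle
f=vision.grab_frame("wrist"); pickle.dump(f,open("w.pkl","wb"))
im=f["image"][:,:,::-1].copy(); print(f["xyz"],f["mtx"],f["k1"])
for p,c in(((.662,.197,.121),(0,0,255)),((.656,.186,.121),(255,0,0))): cv2.circle(im,tuple(proj(f,p).astype(int)),3,c,-1); print(proj(f,p))
cv2.imwrite("pics/w1.png",im); go([.66,.195,.26])
E
```

```text
[0.572974   0.14184252 0.42331483] [[293.65791254   0.         279.95386341]
 [  0.         293.65791254 209.2285257 ]
 [  0.           0.           1.        ]] 0.0032792815387559793
[296.09238173 226.41316175]
[288.86023227 217.87763201]
t 2.45 pos [0.6391 0.1682 0.2628] delta cm [-2.95  1.69  0.28]
```

View pics/w1.png

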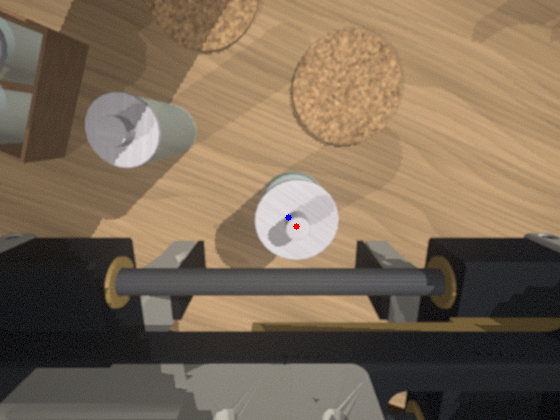

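The wrist view shows the wide jar's lid centred near (297,220), with the knob at about (297,229). This agrees with the top camera (red dot). The tall jar is at (124,130) and the mats are at (205,20) and (347,87).

```bash
python3 - <<'E'
from h import *
import pickle
f=pickle.load(open("w.pkl","rb"))
im=f["image"]; g=cv2.cvtColor(im,cv2.COLOR_RGB2HSV)
m=((g[:,:,1]<40)&(g[:,:,2]>115)).astype(np.uint8); m[:165]=0;m[265:]=0;m[:,:245]=0;m[:,350:]=0
c=max(cv2.findContours(m,0,2)[0],key=cv2.contourArea); e=cv2.fitEllipse(cv2.convexHull(c)); print(e, onz(f,*e[0],.093))
print("knob",onz(f,297,228.5,.121),"mat2",onz(f,347,87,.006))
cr=cv2.resize(im[160:280,240:360,::-1],None,fx=4,fy=4,interpolation=cv2.INTER_CUBIC);cv2.imwrite("pics/c1.png",cr)
go([.663,.198,.2])
E
```

```text
((295.4349365234375, 216.44558715820312), (83.53687286376953, 86.94690704345703), 172.15162658691406) [0.65915532 0.19657298 0.093     ]
knob [0.66383432 0.19884922 0.121     ] mat2 [0.49158988 0.20449286 0.006     ]
t 2.45 pos [0.6391 0.1682 0.2628] delta cm [-3.34  1.85  6.28]
```

View pics/c1.png

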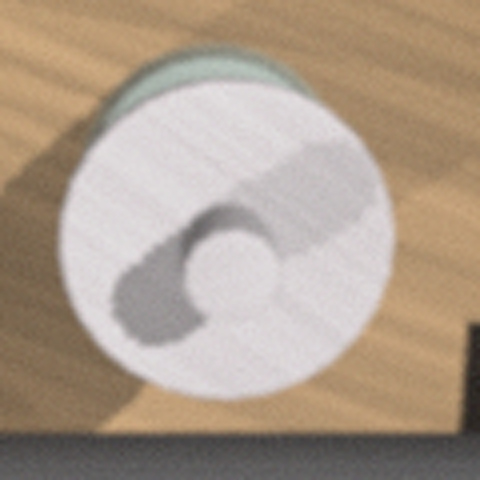

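The crop confirms it: the knob top is at (297.8,228.7) and the disc centre at (296.7,219.5), so the target is about (0.663,0.199).

Request:
{"name": "step_arm", "arguments": {"delta_pos": [[-1.7,1,2],[-3.4,1.9,5],[-3.4,1.9,8],[-3.4,1.9,10],[-3.4,1.9,10],[-3.4,1.9,10]], "turn": [[0,0,0],[0,0,0],[0,0,0],[0,0,0],[0,0,0],[0,0,0]], "hand": [1,1,1,1,1,1]}}

```text
time: 3.05
position: [0.664, 0.1991, 0.1634]
orientation: [-0.604, 3.082, -0.0]
force: [0.1, 0.5, 0.3]
width: 1.001
gripper_force: 0.0
```

```bash
python3 - <<'E'
from h import *
f=vision.grab_frame("wrist"); save(f,"w2"); print(proj(f,(.6635,.199,.121)))
go([.6635,.199,.114])
E
```

```text
[279.59645467 228.06236395]
t 3.1 pos [0.6645 0.1995 0.1643] delta cm [ 0.12 -0.01  5.03]
```

View pics/w2.png

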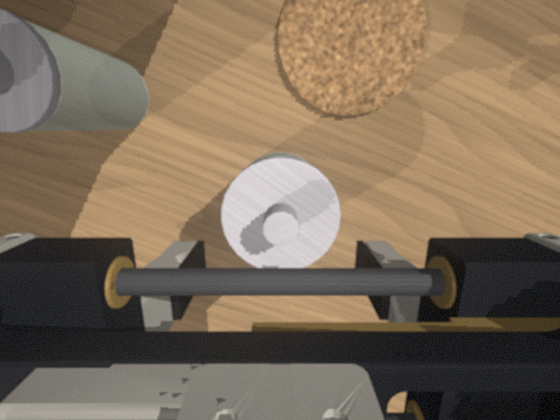

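The knob is at (281,228) against a predicted (279.6,228), so it is centred between the fingers. I'll descend and close.

Request:
{"name": "step_arm", "arguments": {"delta_pos": [[0.1,0,1.5],[0.1,0,3],[0.1,0,4],[0.1,0,4.7],[0.1,0,4.9],[0.1,0,4.9],[0.1,0,4.9]], "turn": [[0,0,0],[0,0,0],[0,0,0],[0,0,0],[0,0,0],[0,0,0],[0,0,0]], "hand": [1,1,1,1,1,1,1]}}

```text
time: 3.8
position: [0.6631, 0.1996, 0.1138]
orientation: [-0.605, 3.082, 0.0]
force: [0.1, -0.3, 0.2]
width: 0.999
gripper_force: 0.0
```

Request:
{"name": "step_arm", "arguments": {"delta_pos": [[0,0,0],[0,0,0],[0,0,0],[0,0,0],[0,0,0],[0,0,0],[0,0,0],[0,0,0]], "turn": [[0,0,0],[0,0,0],[0,0,0],[0,0,0],[0,0,0],[0,0,0],[0,0,0],[0,0,0]], "hand": [0.8,0.6,0.45,0.3,0.2,0.1,0,0]}}

```text
time: 4.6
position: [0.6628, 0.1995, 0.1133]
orientation: [0.605, -3.083, 0.0]
force: [-0.1, 0.1, -0.0]
width: 0.331
gripper_force: 0.1
```

Request:
{"name": "step_arm", "arguments": {"delta_pos": [[0,0,0],[0,0,0],[0,0,0],[0,0,0]], "turn": [[0,0,0],[0,0,0],[0,0,0],[0,0,0]], "hand": [0,0,0,0]}}

```text
time: 5.0
position: [0.6628, 0.1995, 0.1134]
orientation: [-0.605, 3.083, -0.0]
force: [0.5, 1.0, 0.3]
width: 0.293
gripper_force: 30.0
```

Request:
{"name": "step_arm", "arguments": {"delta_pos": [[0,0,-0.3],[0,0,-0.8],[0,0,-1.5],[0,0,-2.5],[0,0,-3.5],[0,0,-4],[0,0,-4]], "turn": [[0,0,0],[0,0,0],[0,0,0],[0,0,0],[0,0,0],[0,0,0],[0,0,0]], "hand": [0,0,0,0,0,0,0]}}

```text
time: 5.7
position: [0.6633, 0.1998, 0.1549]
orientation: [-0.605, 3.081, 0.001]
force: [-0.7, 0.5, -1.7]
width: 0.293
gripper_force: 30.0
```

```bash
python3 - <<'E'
from h import *
f=vision.grab_frame("side"); a=f["image"][60:300,120:440,::-1]
g=vision.grab_frame("wrist"); b=g["image"][120:360,140:420,::-1]
cv2.imwrite("pics/l1.png",np.hstack([a,b])); go([.455,-.011,.26])
print(monitor.get_obs()["force"],monitor.get_obs()["width"])
E
```

```text
t 5.8 pos [0.6626 0.1995 0.1534] delta cm [ 27.18 -11.63 -10.67]
[-0.34156839  0.50363998 -2.33656802] 0.29214274287940983
```

View pics/l1.png

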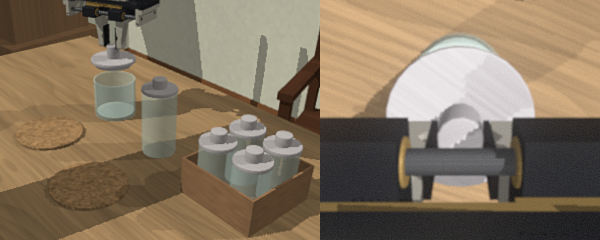

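The lid is held level in the fingers, clear of the jar, and the jar is still standing. I'll raise it and carry it over the nearest mat, keeping high above the tall jar.

Request:
{"name": "step_arm", "arguments": {"delta_pos": [[0,0,-2],[0,0,-5],[0.5,-0.2,-8],[2,-0.9,-10.2],[4.5,-1.9,-10.7],[8,-3.4,-10.7],[11.5,-4.9,-10.7],[15,-6.4,-10.7]], "turn": [[0,0,0],[0,0,0],[0,0,0],[0,0,0],[0,0,0],[0,0,0],[0,0,0],[0,0,0]], "hand": [0,0,0,0,0,0,0,0]}}

```text
time: 6.6
position: [0.5467, 0.0825, 0.2597]
orientation: [0.605, -3.082, 0.0]
force: [-0.2, 0.2, -2.0]
width: 0.291
gripper_force: 30.0
```

Request:
{"name": "step_arm", "arguments": {"delta_pos": [[3.5,-1.5,0],[7,-3,0],[10,-4.3,0],[11.7,-5,0],[12.2,-5.2,0],[12.2,-5.2,0],[12.2,-5.2,0]], "turn": [[0,0,0],[0,0,0],[0,0,0],[0,0,0],[0,0,0],[0,0,0],[0,0,0]], "hand": [0,0,0,0,0,0,0]}}

```text
time: 7.3
position: [0.4555, -0.0103, 0.2603]
orientation: [-0.606, 3.083, -0.0]
force: [0.0, 0.7, -2.4]
width: 0.296
gripper_force: 30.0
```

```bash
python3 - <<'E'
from h import *
go([.455,-.011,.06]);o=monitor.get_obs();print(o["width"],o["gripper_force"],o["force"],o["joint_pos"])
E
```

```text
t 7.3 pos [ 0.4555 -0.0103  0.2603] delta cm [ 0.08 -0.04 20.03]
0.2961042158438772 29.999658465385437 [ 0.01292499  0.67780632 -2.36412064] [ 4.11916515e-01 -3.78806869e-02 -3.84409002e-01  3.83191864e-05
 -1.22413696e+00 -1.59476419e+00]
```

Request:
{"name": "step_arm", "arguments": {"delta_pos": [[0,0,2],[0,0,5.5],[0,0,9.5],[0,0,13.5],[0,0,17],[0,0,19],[0,0,20],[0,0,20]], "turn": [[0,0,0],[0,0,0],[0,0,0],[0,0,0],[0,0,0],[0,0,0],[0,0,0],[0,0,0]], "hand": [0,0,0,0,0,0,0,0]}}

```text
time: 8.1
position: [0.4547, -0.0106, 0.0591]
orientation: [0.606, -3.08, 0.001]
force: [0.2, 0.1, -1.4]
width: 0.292
gripper_force: 30.0
```

Request:
{"name": "step_arm", "arguments": {"delta_pos": [[0,0,0.4],[0,0,0.7],[0,0,1],[0,0,1.2],[0,0,1.4],[0,0,1.5],[0,0,1.5]], "turn": [[0,0,0],[0,0,0],[0,0,0],[0,0,0],[0,0,0],[0,0,0],[0,0,0]], "hand": [0,0,0,0,0,0,0]}}

```text
time: 8.8
position: [0.4548, -0.0108, 0.0453]
orientation: [0.605, -3.083, 0.0]
force: [0.5, 0.4, -1.8]
width: 0.296
gripper_force: 30.0
```

```bash
python3 - <<'E'
from h import *
go([.455,-.011,.0425]);print(monitor.get_obs()["force"])
f=vision.grab_frame("side"); a=cv2.resize(f["image"][150:330,110:320,::-1],None,fx=2,fy=2)
g=vision.grab_frame("top"); b=cv2.resize(g["image"][160:340,150:340,::-1],None,fx=2,fy=2)
cv2.imwrite("pics/p1.png",np.hstack([a,b]))
E
```

```text
t 8.8 pos [ 0.4548 -0.0108  0.0453] delta cm [-0.01 -0.02  0.28]
[ 0.52834318  0.44301294 -1.81978844]
```

View pics/p1.png

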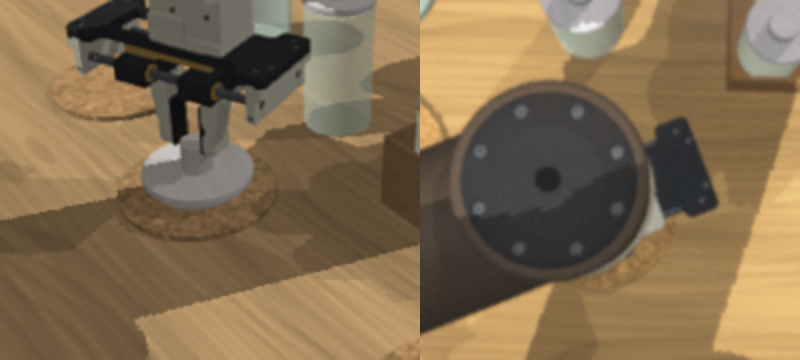

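The lid is just above the nearest mat and roughly centred: disc at crop (198,175), mat at (198,187). I'll creep down until contact.

Request:
{"name": "step_arm", "arguments": {"delta_pos": [[0,0,0.05],[0,0,0.1],[0,0,0.15],[0,0,0.2],[0,0,0.25],[0,0,0.25]], "turn": [[0,0,0],[0,0,0],[0,0,0],[0,0,0],[0,0,0],[0,0,0]], "hand": [0,0,0,0,0,0]}}

```text
time: 9.5
position: [0.4548, -0.0108, 0.0428]
orientation: [0.605, -3.083, 0.0]
force: [-0.4, -0.8, -1.6]
width: 0.295
gripper_force: 30.0
```

Request:
{"name": "step_arm", "arguments": {"delta_pos": [[0,0,0.03],[0,0,0.05],[0,0,0.05]], "turn": [[0,0,0],[0,0,0],[0,0,0]], "hand": [0,0,0]}}

```text
time: 9.8
position: [0.4548, -0.0108, 0.0423]
orientation: [0.605, -3.083, 0.0]
force: [-0.9, 0.2, -1.9]
width: 0.292
gripper_force: 30.0
```

Request:
{"name": "step_arm", "arguments": {"delta_pos": [[0,0,0.03],[0,0,0.06],[0,0,0.06]], "turn": [[0,0,0],[0,0,0],[0,0,0]], "hand": [0,0,0]}}

```text
time: 10.1
position: [0.4549, -0.0108, 0.0422]
orientation: [-0.606, 3.082, -0.0]
force: [-2.3, 0.7, 5.3]
width: 0.295
gripper_force: 30.0
```

The force has swung to +5 N, so the lid is down. I'll release slowly.

Request:
{"name": "step_arm", "arguments": {"delta_pos": [[0,0,0],[0,0,0],[0,0,0],[0,0,0],[0,0,0],[0,0,0],[0,0,0],[0,0,0]], "turn": [[0,0,0],[0,0,0],[0,0,0],[0,0,0],[0,0,0],[0,0,0],[0,0,0],[0,0,0]], "hand": [0.33,0.36,0.4,0.5,0.65,0.8,0.8,0.8]}}

```text
time: 10.9
position: [0.4548, -0.0108, 0.0417]
orientation: [0.605, -3.083, 0.0]
force: [0.3, -0.7, 0.6]
width: 0.774
gripper_force: 0.0
```

Request:
{"name": "step_arm", "arguments": {"delta_pos": [[0,0,-0.5],[0,0,-2],[0,0,-5],[0,0,-9],[0,0,-13],[0,0,-17],[0,0,-20],[0,0,-20]], "turn": [[0,0,0],[0,0,0],[0,0,0],[0,0,0],[0,0,0],[0,0,0],[0,0,0],[0,0,0]], "hand": [0.8,0.8,0.8,0.8,0.8,0.8,0.8,0.8]}}

```text
time: 11.7
position: [0.457, -0.0104, 0.2467]
orientation: [-0.605, 3.074, 0.001]
force: [1.0, -0.9, -0.7]
width: 0.801
gripper_force: 0.0
```

```bash
python3 - <<'E'
from h import *
f=vision.grab_frame("side"); a=f["image"][100:330,110:450,::-1]
g=vision.grab_frame("wrist"); b=g["image"][0:300,:,::-1]; a=cv2.copyMakeBorder(a,0,70,0,0,0)
cv2.imwrite("pics/p2.png",np.hstack([a,b])[:,:800]); go([.4,-.1,.25])
E
```

```text
t 11.8 pos [ 0.4549 -0.0107  0.2425] delta cm [ 8.46 -6.2  -0.77]
```

View pics/p2.png

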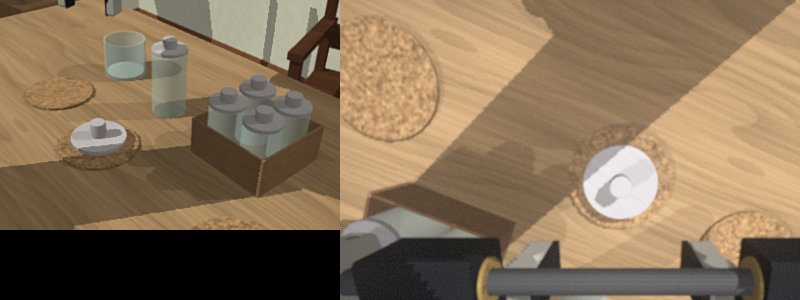

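The lid lies knob-up, wholly on the nearest mat: disc at (620,182) within the mat at (621,175). The jar stands open and upright, the tall jar hasn't moved, and the gripper is clear.

```bash
python3 -c "
from cell import order; print(order.job_done())"
```

```text
the job is handed in; nothing more can be done
None
```

The wide jar's lid is lying knob up, wholly on the mat nearest the base, set down gently; the jar stands open and upright in place, the tall jar is undisturbed, and the job is handed in at about 12 s of robot time.

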